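# Take the snap-in battery cover off a sampling pump

### The arm

A 6-joint arm with a two-finger parallel gripper is mounted at the origin on a cart in front of the work surface, level with it; the furniture and walls round the work are solid. World frame = base frame: x ahead of the robot, y to its left, z up, the work surface at z = 0. Lengths are in m, angles in rad, forces in N, time in s.
With the tool pointing down it reaches from about 0.35 to 0.975 m from the base axis. Payload 4.9 kg.
Tool frame: the origin (TCP) lies between the finger pads; the fingertips stand 22 mm ahead of it and the grasp point (between the pads) lies 3 mm ahead of it (manip.tips_ahead is the distance from the TCP to the fingertips, in m); z points along the fingers, x is the direction in which the jaws open and shut, and the axes are right-handed (so a half turn about z gives the same grasp; the last joint's range is limited). The gripper opens to 85 mm and grips with 20 to 120 N. Pads are 22 mm wide; open, the fingers measure 114 mm over their backs; the gripper's body (76 mm by 85 mm) begins 54 mm behind the grasp point. The pads swing forward as they close: fully open they stand 13 mm farther back than shut.
Start: joints at [1.052, 0.053, 1.613, -0, 1.476, -0.119], TCP at [0.243, 0.576, 0.253] pointing down, gripper open.
Joint ranges: [-3.01, 3.01], [-1.01, 2.22], [0.06, 2.58], [-1.02, 4.17], [0.09, 2.62], [-3.14, 3.14]. Speed limits (rad/s): [2.57, 2.57, 3.14, 3.14, 3.14, 3.14].

### API

Orientations are given as a unit quaternion [w, x, y, z].
In Python, from plant import manip gives the robot as it stands.
- The arm moves only by the shell command python3 -m crank 'ROWS'. ROWS is JSON, a list of rows, each an object of numbers: "tx", "ty", "tz": the shift along the tool's x, y, z in cm; "wx", "wy", "wz": the turn, a rotation vector about the tool's x, y, z in degrees; "jaw": the opening, from -1 (shut) to 1 (fully open), so that 0 is half open. In form: [{"tx": .., "ty": .., "tz": .., "wx": .., "wy": .., "wz": .., "jaw": ..}, ...]. A call has 1 to 8 rows; each row is the pose to reach, as a shift and turn from the pose commanded when the call began, along the tool's axes at that moment; what a row does not reach only later rows make up. A row lasts 1/12 s, in which the tool goes at most 41.7 mm and 7.16 degrees, less where a joint would pass 70% of its speed; a pose out of reach is approached as far as the arm can. A call with a gripper value outside its range is refused whole. The fingers move at their own pace and stop on an object; the grip force is fixed at half the most. Time passes only in rows, so rows that repeat a pose let the fingers close. It gives the time, the measured TCP pose, the force and the opening at its end, in the units of the state.
- manip.state(): the state, without advancing time (a new reading comes with each control period).
- manip.grab_frame(name): name is "scene" or "top"; returns the picture (480x640x3 uint8, blue, green, red); there is no depth.
- manip.camera_model(name): a dict with "camera_matrix" (3x3 intrinsics, pixels), "rvec" (rotation vector, rad) and "tvec" (3), from world to camera coordinates, as OpenCV has them. Camera axes: x right, y down, z forward; pixel columns grow to the right and rows downward; lengths in m; the calibration is good to about 2 mm. A picture is of the moment at which its call begins. camera_model takes no time and is no camera call.
- manip.job_done(): hands the job in, once; it reports no verdict.
Trained networks look in the newest picture that a camera, given by its name, has taken for a name from the list of things; names that differ only in an ending like _2 or _b are one class to them, and where a whole thing is asked for, a point or a joint stands for the part that bears it (a point fixed in the world has none). Each returns a list of dicts, best first, with "p" (0 to 1); they miss things now and then, are a little off and sometimes report something else, mostly with a low value. They report only what shows in the picture. A call takes as long as a camera call.
- manip.search_frame(camera, name): "rect" ([left, top, width, height] in pixels, round what is visible of it).
- manip.silhouettes(camera, name): "region" (480x640 bool, what is visible of it) and "rect" ([left, top, width, height] in pixels, round what is visible of it).
- manip.tip_of(camera, name): "centre" ([column, row] in pixels: a listed point, or the origin of a listed thing).
The state is a dict: "time": time; "joint_pos": joint angles; "joint_vel": joint speeds; "joint_efforts": joint torques, N m; "tool_pos": TCP position; "tool_rot": TCP orientation; "contact_force": force on the tool from outside, world axes, zero at the start; "ft_torque": the same for the moment, N m; "gripper_width": opening from 0.0 (shut) to 1.0 (fully open).
Only numpy, scipy, OpenCV 4.12 (cv2) and the standard library are available. Lean on these libraries where they do the work, as an engineer would, in place of code of your own. Each camera call takes 0.05 s, during which the arm holds its last target. There are 200 camera calls.

### The job

Open the battery compartment of the yellow sampling pump: press the red snap tab on its end inward, gently, until the grey cover springs up at that end, without loading the pump beyond 22 N. Then take the cover by its black rib, draw it off towards the tab so that its tongue comes out from under the lip, and lay it gently, rib upward and flat, on the middle of the notebook. Leave the other things where they are.

Things in the scene. Friction and masses are not known exactly. Their poses are not given: they have to be found in the camera images.
- pump: Yellow box fixed to the worktop, 170 x 96 mm, flat top 58 mm high, with a head 72 mm high at its +x end (x from 66 to 85 mm). Origin under its centre on the worktop, z up; the red tab is on its own -x end. The cover lies flush in a recess of the top, x from -62 to 50 mm, y within 33 mm. Nothing, robot or cover, may load the pump or its tab with more than 22 N.
- tab_axis (a point): Point on the pump's -x end face on the tab's axis, 41 mm above the worktop; axes as the pump's. The red tab, a paddle 26 mm wide, 32 to 50 mm above the worktop, stands out 10 to 24 mm from this face, differently each time and not measured: find it by touch. Pressed inward (+x) it yields from 3 N, stiffens by 1.4 N/mm, frees the cover at about 5 mm (10 to 11 N); hard stop at 7.5 mm (13.5 N).
- hook_rest (a point): Top of the red hook at rest, fixed to the pump; the hook comes up through a slot in the cover and holds its tab end down. It moves inward just as the tab does. When it lets go, two sprung pins raise the cover's tab end about 11 mm; it stays up, tilted about 0.1 rad, after the tab is released.
- lip (a point): Middle of the upper front edge of the pump's lip, 62.5 mm above the worktop, 51.5 mm from the pump's centre towards the head. The lip reaches over the tongue at the cover's far end (underside 58.7 mm above the worktop).
- cover: Grey plate, 112 x 66 x 5 mm, about 0.09 kg; tongue at its +x end 7 mm long, 40 mm wide, 3 mm thick. Origin on its underside, halfway along the 112 mm; axes as the pump's while in place (then at x = -5, z = 53 mm of the pump). It comes off drawn towards the tab (its -x) by at least 7 mm, best 10 to 13 mm rising about 1 mm per 10 mm, then lifted.
- cover_rib (a point): Middle of the top of the black rib on the cover: rib 50 mm long along the cover's x, 12 mm thick along y, reaching 17 mm above the plate and 22 mm above the cover's underside. Grasp it across its 12 mm thickness (along the cover's y).
- cover_edge (a point): Middle of the lower edge of the cover's tab end (its -x end, 57 mm from the cover's origin).
- log_book: Ring-bound notebook with a lined, written page on top, lying fixed on the worktop, 208 x 146 mm, top face 11 mm above the worktop. Origin under its middle; x along its long side.
- filter_cassette: Bystander: clear round filter cassette with a blue band and red plug, 40 mm across, 38 mm tall.
- stopwatch: Bystander: black stopwatch, 61 x 54 x 16 mm.
- screwdriver: Bystander: red-handled screwdriver lying, 195 mm long.

How it is judged:
On the way, in this order (a step that is already met when the one before it is completed fails the run):
1. the snap tab has let go: the tab end of the cover has sprung up by more than 6 mm (z of cover_edge in the frame of pump above 0.059 m), for 0.2 s.
2. the cover has come off the pump: it is above it and touches it nowhere (z of cover in the frame of pump above 0.075 m and contact force between cover and pump below 0.01 N), for 0.2 s.
At the end, for the whole second after the job is handed in: The cover lies at rest on the notebook, rib upward and flat (within 0.1 rad), its origin within 40 mm of the notebook's middle (horizontal distance between cover and log_book below 0.04 m and angle between cover's own z axis and vertical below 0.1 rad and height (world z) of cover below 0.018 m and contact force between cover and log_book above 0.1 N and linear speed of cover below 0.02 m/s); the robot touches nothing.
It fails at once if the pump or its tab is loaded with more than 22 N (contact force between pump and anything else above 22 N).
It fails at once if the cover is dropped or pressed on the notebook with more than 22 N (contact force between cover and log_book above 22 N).
It fails at once if a bystander is moved by more than 20 mm (distance of any of filter_cassette, stopwatch, screwdriver from where it was at the start of the episode above 0.02 m).
It also fails if it takes over 64 s, if anything falls off the work surface, if the arm or the gripper's body presses on something with over 40 N, if the wrist force passes 120 N, or if a joint passes its speed limit or range.

## Working session

There is one attempt and no reset: what is moved stays moved. The work goes in short steps, Python scripts to look and compute and a shell command to move; the robot and the scene stay as the last step left them, time stands still between calls to the robot, and variables do not carry over. Pictures are saved under pics/ and viewed, about 8 in all and at most 12, crops included, and the job is handed in when it is done.

```bash
mkdir -p pics; ls; cat > h.py <<'E'
import numpy as np, cv2
from plant import manip
from scipy.spatial.transform import Rotation as R
def cam(n):
    m=manip.camera_model(n); K=np.array(m["camera_matrix"]);Rm=cv2.Rodrigues(np.array(m["rvec"],float))[0];t=np.array(m["tvec"],float).ravel();return K,Rm,t
def ray(n,px,z):
    K,Rm,t=cam(n); d=Rm.T@np.linalg.solve(K,[px[0],px[1],1]); o=-Rm.T@t
    return o+d*(z-o[2])/d[2]
def proj(n,P):
    K,Rm,t=cam(n); q=(Rm@np.atleast_2d(P).T).T+t; q=(K@q.T).T; return q[:,:2]/q[:,2:]
def tool():
    s=manip.state(); q=s["tool_rot"]; return np.array(s["tool_pos"]),R.from_quat([q[1],q[2],q[3],q[0]]).as_matrix()
E
python3 - <<'E'
from h import *
for c in("top","scene"):
    cv2.imwrite(f"pics/{c}0.png",manip.grab_frame(c))
    K,Rm,t=cam(c); print(c,K[0,0],-Rm.T@t)
    for n,z in(("pump",0),("tab_axis",.041),("hook_rest",.06),("lip",.0625),("cover",.053),("cover_rib",.075),("log_book",0),("filter_cassette",0),("stopwatch",0),("screwdriver",.01)):
        r=manip.tip_of(c,n)
        for d in r[:2]: print(n,round(d["p"],2),np.round(d["centre"],1),np.round(ray(c,d["centre"],z),4))
p,M=tool();print(p,M.round(3));print(manip.state())
E
```

```text
pics
top 436.69978392222254 [ 0.48265549 -0.01622734  1.02611956]
pump 0.55 [288.7 211.3] [0.6028 0.0615 0.    ]
pump 0.27 [287.2 208.3] [0.6099 0.0651 0.    ]
tab_axis 0.97 [277.1 244.6] [0.5222 0.0837 0.041 ]
hook_rest 0.81 [281.2 231.2] [0.5513 0.0731 0.06  ]
lip 0.74 [294.7 187.3] [0.6494 0.044  0.0625]
cover 0.87 [289.4 213.1] [0.5925 0.0558 0.053 ]
cover_rib 0.86 [285.2 209.1] [0.5988 0.0635 0.075 ]
cover_rib 0.26 [290.4 211.9] [0.5927 0.052  0.075 ]
log_book 0.75 [418.8 194.7] [ 0.6439 -0.2461  0.    ]
filter_cassette 0.74 [337.6 284.4] [ 0.4318 -0.0546  0.    ]
stopwatch 0.63 [457.8 302.6] [ 0.3917 -0.3335  0.    ]
stopwatch 0.19 [296.4 189.8] [0.6542 0.0438 0.    ]
screwdriver 0.6 [177.  296.3] [0.4025 0.3169 0.01  ]
scene 612.3755775809072 [-0.02226528 -1.05879615  0.70388718]
pump 0.83 [312.6 261.5] [0.5927 0.0477 0.    ]
tab_axis 0.68 [280.6 248.2] [0.5215 0.0729 0.041 ]
hook_rest 0.58 [291. 241.] [0.5427 0.0614 0.06  ]
lip 0.33 [312.2 239.8] [0.5866 0.04   0.0625]
cover 0.97 [312.5 243.7] [0.5868 0.0386 0.053 ]
cover_rib 0.65 [313.4 229.8] [0.6019 0.0623 0.075 ]
cover_ri
[... 424 characters left out ...]
  ]]
{'time': 1.1, 'joint_pos': array([ 1.05199431e+00,  5.26971092e-02,  1.61285898e+00,  2.31770411e-05,
        1.47601551e+00, -1.18993469e-01]), 'joint_vel': array([-0.00030769,  0.00211369,  0.00042602,  0.000339  ,  0.00012216,
        0.00100158]), 'joint_efforts': array([-1.11865873e-03, -3.93696928e+01, -3.70464098e+01, -1.80976094e-04,
        7.34625792e-04,  1.56706967e-07]), 'tool_pos': array([0.24326399, 0.57570923, 0.2533299 ]), 'tool_rot': array([-1.50379826e-05,  8.33439866e-01,  5.52610161e-01,  4.21248417e-06]), 'contact_force': array([-0.09218941, -1.49077364, -0.50557834]), 'ft_torque': array([-0.00193353, -0.01280716,  0.01252734]), 'gripper_width': 1.0048110621046569}
```

```bash
python3 - <<'E'
from h import *
a=cv2.imread("pics/top0.png");b=cv2.imread("pics/scene0.png")
A=cv2.resize(a[150:290,220:400],None,fx=4,fy=4,interpolation=cv2.INTER_CUBIC)[:560,:720]
cv2.imwrite("pics/c1.png",A); cv2.imwrite("pics/c2.png",cv2.resize(b[180:320,230:420],None,fx=4,fy=4,interpolation=cv2.INTER_CUBIC))
E
```

```text
(no output)
```

View pics/scene0.png

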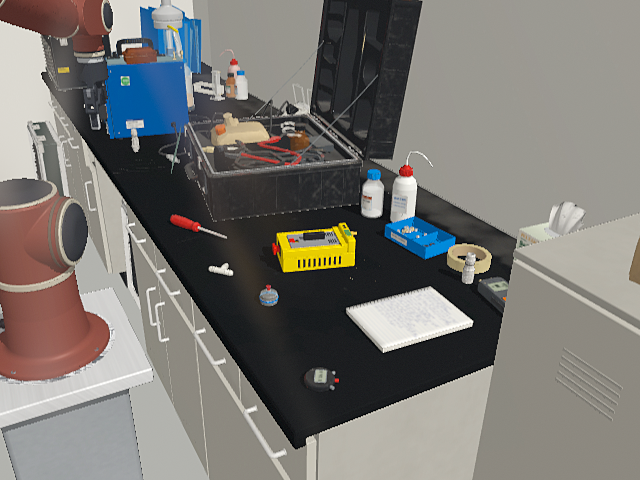

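View pics/c1.png

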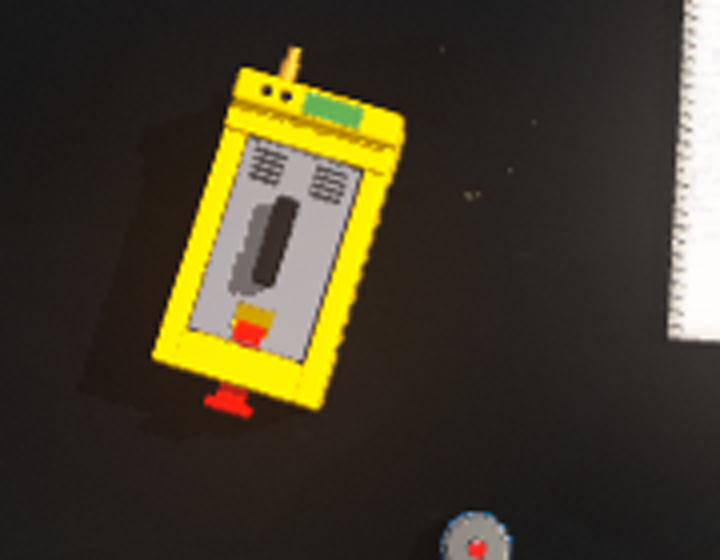

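```bash
cat > fit.py <<'E'
from h import *
from scipy.optimize import minimize
def box(x0,x1,y,z0,z1): return np.array([[a,b*y,c] for a in(x0,x1) for b in(-1,1) for c in(z0,z1)])
def tf(P,p):
    c,s=np.cos(p[2]),np.sin(p[2]); P=np.atleast_2d(P); return np.c_[p[0]+c*P[:,0]-s*P[:,1],p[1]+s*P[:,0]+c*P[:,1],P[:,2]]
S=8
def mask(c,polys,roi):
    x,y,w,h=roi; m=np.zeros((h*4,w*4),np.uint8)
    for P in polys:
        q=((proj(c,P)-[x,y]+.5)*4).astype(np.float32)
        cv2.fillConvexPoly(m,np.round(cv2.convexHull(q)*16).astype(int),1,shift=4)
    return m
roi={"top":(230,150,110,120),"scene":(250,200,130,90)}
B=[box(-.085,.085,.048,0,.058),box(.066,.085,.048,0,.072)]
obs={}
for c in roi:
    x,y,w,h=roi[c]; im=cv2.resize(cv2.imread(f"pics/{c}0.png")[y:y+h,x:x+w],None,fx=4,fy=4,interpolation=cv2.INTER_LINEAR)
    hsv=cv2.cvtColor(im,cv2.COLOR_BGR2HSV); m=cv2.inRange(hsv,(22,120,70),(36,255,255))
    k=np.ones((9,9)); n,l,st,_=cv2.connectedComponentsWithStats(m); i=1+st[1:,4].argmax(); m=(l==i).astype(np.uint8)
    m=cv2.morphologyEx(m,cv2.MORPH_OPEN,np.ones((17,17)))
    cs,_=cv2.findContours(m,0,2); mm=np.zeros_like(m); cv2.fillPoly(mm,[cv2.convexHull(max(cs,key=cv2.contourArea))],1); obs[c]=mm
def cost(p,cs=("top","scene")):
    return sum(1-(a&b).sum()/(a|b).sum() for a,b in((cv2.morphologyEx(mask(c,[tf(b,p) for b in B],roi[c]),3,np.ones((1,1))),obs[c]) for c in cs))
for cs in(("top",),("scene",),("top","scene")):
    r=minimize(cost,[.597,.056,-.31],args=(cs,),method="Nelder-Mead",options=dict(initial_simplex=np.array([.597,.056,-.31])+np.array([[0,0,0],[.01,0,0],[0,.01,0],[0,0,.1]])))
    print(cs,r.x.round(4),r.fun)
p=r.x; 
# notebook
from functools import reduce
for c in("top","scene"):
    manip.grab_frame(c); d=manip.silhouettes(c,"log_book")
    ct=max(cv2.findContours(d[0]["region"].astype(np.uint8),0,2)[0],key=cv2.contourArea)
    W=np.array([ray(c,q[0],.011)[:2] for q in ct],np.float32); print(c,cv2.minAreaRect(W),d[0]["p"])
a=cv2.imread("pics/top0.png")
for P in([[-.085,y,.058] for y in(-.048,.048)],[[.066,y,.072] for y in(-.048,.048)],[[x,y,.058] for x in(-.062,.05) for y in(-.033,.033)]):
    for q in proj("top",tf(P,p)): print(((q-[220,150])*4+2).round(),end=" ")
print()
for n,P in(("tab_axis",[-.085,0,.041]),("rib",[-.005,0,.075]),("lip",[.0515,0,.0625])): print(n,tf(P,p),proj("top",tf(P,p)),proj("scene",tf(P,p)))
T,M=tool(); print(np.degrees(np.arctan2(M[1,0],M[0,0])),np.degrees(p[2]))
E
python3 fit.py
```

```text
('top',) [ 0.6011  0.0565 -0.2832] 0.026383594522095155
('scene',) [ 0.6021  0.0558 -0.2954] 0.0517733694018635
('top', 'scene') [ 0.6018  0.0564 -0.294 ] 0.08068435182099742
top ((0.649901270866394, -0.2462317943572998), (0.15056917071342468, 0.2115004062652588), 87.25446319580078) 0.76
scene ((0.6447896957397461, -0.25704225897789), (0.15978504717350006, 0.21679803729057312), 86.38768005371094) 0.74
[315. 408.] [150. 357.] [395. 146.] [230.  95.] [301. 360.] [188. 325.] [361. 169.] [249. 135.] 
tab_axis [[0.52045242 0.08098745 0.041     ]] [[278.29888127 245.38822889]] [[278.6712163  246.85988565]]
rib [[0.59701917 0.05780271 0.075     ]] [[287.79918994 209.93514641]] [[312.51569819 230.98601596]]
lip [[0.65109444 0.04142849 0.0625    ]] [[295.83997006 186.55764946]] [[335.98699209 233.83367529]]
67.09473477911804 -16.846537328974755
```

```bash
cat > st.py <<'E'
from h import *
yaw=np.radians(-16.6); O=np.array([.6018,.0564]); 
T,M=tool(); c,s=np.cos(yaw),np.sin(yaw); d=T[:2]-O; f=manip.state()["contact_force"]; 
print("t",round(manip.state()["time"],2),"pump xyz mm",np.round([1e3*(c*d[0]+s*d[1]),1e3*(-s*d[0]+c*d[1]),1e3*T[2]],2),"toolx yaw",np.degrees(np.arctan2(M[1,0],M[0,0])).round(2),"tilt",M[:,2].round(3),"F pump",np.round([c*f[0]+s*f[1],-s*f[0]+c*f[1],f[2]],2),"w",round(manip.state()["gripper_width"],3))
E
G='{"tx":-35.4,"ty":39.3,"wz":-6.3,"jaw":-1}'
python3 -m crank '[{"tx":-35.4,"ty":39.3,"wz":-6.3,"jaw":-1},{"tx":-35.4,"ty":39.3,"wz":-6.3,"jaw":-1},{"tx":-35.4,"ty":39.3,"wz":-6.3,"jaw":-1},{"tx":-35.4,"ty":39.3,"wz":-6.3,"jaw":-1},{"tx":-35.4,"ty":39.3,"wz":-6.3,"jaw":-1},{"tx":-35.4,"ty":39.3,"wz":-6.3,"jaw":-1},{"tx":-35.4,"ty":39.3,"wz":-6.3,"jaw":-1},{"tx":-35.4,"ty":39.3,"wz":-6.3,"jaw":-1}]'; python3 st.py
```

```text
t 1.3 pump xyz mm [-491.96  395.22  253.3 ] toolx yaw 67.09 tilt [ 0. -0. -1.] F pump [0.32 1.4  0.03] w 0.998schema error: expected keys tx, ty, tz, wx, wy, wz, jaw
```

```bash

python3 -m crank '[{"tx":-35.4,"ty":39.3,"tz":0,"wx":0,"wy":0,"wz":-6.3,"jaw":-1},{"tx":-35.4,"ty":39.3,"tz":0,"wx":0,"wy":0,"wz":-6.3,"jaw":-1},{"tx":-35.4,"ty":39.3,"tz":0,"wx":0,"wy":0,"wz":-6.3,"jaw":-1},{"tx":-35.4,"ty":39.3,"tz":0,"wx":0,"wy":0,"wz":-6.3,"jaw":-1},{"tx":-35.4,"ty":39.3,"tz":0,"wx":0,"wy":0,"wz":-6.3,"jaw":-1},{"tx":-35.4,"ty":39.3,"tz":0,"wx":0,"wy":0,"wz":-6.3,"jaw":-1},{"tx":-35.4,"ty":39.3,"tz":0,"wx":0,"wy":0,"wz":-6.3,"jaw":-1},{"tx":-35.4,"ty":39.3,"tz":0,"wx":0,"wy":0,"wz":-6.3,"jaw":-1}]'; python3 st.py
```

```text
time: 1.97
tool_pos: [0.3849, 0.272, 0.2536]
tool_rot: [0.0, 0.802, 0.598, 0.001]
contact_force: [1.1, -0.0, 0.4]
gripper_width: 0.002
t 1.97 pump xyz mm [-269.46  144.68  253.6 ] toolx yaw 73.43 tilt [ 0.001  0.    -1.   ] F pump [1.08 0.32 0.38] w 0.002
```

```bash

python3 -m crank '[{"tx":-14.3,"ty":12.8,"tz":8,"wx":0,"wy":0,"wz":0,"jaw":-1},{"tx":-14.3,"ty":12.8,"tz":8,"wx":0,"wy":0,"wz":0,"jaw":-1},{"tx":-14.3,"ty":12.8,"tz":8,"wx":0,"wy":0,"wz":0,"jaw":-1},{"tx":-14.3,"ty":12.8,"tz":8,"wx":0,"wy":0,"wz":0,"jaw":-1},{"tx":-14.3,"ty":12.8,"tz":8,"wx":0,"wy":0,"wz":0,"jaw":-1},{"tx":-14.3,"ty":12.8,"tz":8,"wx":0,"wy":0,"wz":0,"jaw":-1},{"tx":-14.3,"ty":12.8,"tz":8,"wx":0,"wy":0,"wz":0,"jaw":-1},{"tx":-14.3,"ty":12.8,"tz":8,"wx":0,"wy":0,"wz":0,"jaw":-1}]'; python3 st.py
```

```text
time: 2.63
tool_pos: [0.4664, 0.1003, 0.1736]
tool_rot: [-0.0, 0.802, 0.597, 0.0]
contact_force: [0.3, 0.2, -0.2]
gripper_width: 0.003
t 2.63 pump xyz mm [-142.3     3.42  173.59] toolx yaw 73.36 tilt [ 0.     0.001 -1.   ] F pump [ 0.23  0.3  -0.19] w 0.003
```

```bash

python3 -m crank '[{"tx":-0.3,"ty":0,"tz":4,"wx":0,"wy":0,"wz":0,"jaw":-1},{"tx":-0.3,"ty":0,"tz":8,"wx":0,"wy":0,"wz":0,"jaw":-1},{"tx":-0.3,"ty":0,"tz":10,"wx":0,"wy":0,"wz":0,"jaw":-1},{"tx":-0.3,"ty":0,"tz":11.4,"wx":0,"wy":0,"wz":0,"jaw":-1},{"tx":-0.3,"ty":0.3,"tz":11.4,"wx":0,"wy":0,"wz":0,"jaw":-1},{"tx":-0.3,"ty":0.3,"tz":11.4,"wx":0,"wy":0,"wz":0,"jaw":-1},{"tx":-0.3,"ty":0.3,"tz":11.4,"wx":0,"wy":0,"wz":0,"jaw":-1}]'; python3 st.py
python3 - <<'E'
from h import *
a=manip.grab_frame("top");b=manip.grab_frame("scene")
f=lambda i,r:cv2.resize(i[r[1]:r[1]+100,r[0]:r[0]+100],None,fx=4,fy=4,interpolation=cv2.INTER_CUBIC)
cv2.imwrite("pics/pre.png",np.hstack([f(a,(230,190)),f(b,(235,180))]))
E
```

```text
time: 3.22
tool_pos: [0.4698, 0.0974, 0.0613]
tool_rot: [0.001, 0.801, 0.598, 0.001]
contact_force: [-0.7, -0.2, -0.0]
gripper_width: -0.003
t 3.22 pump xyz mm [-138.21    1.58   61.31] toolx yaw 73.49 tilt [ 0.003  0.    -1.   ] F pump [-0.59 -0.33 -0.01] w -0.003
```

View pics/pre.png

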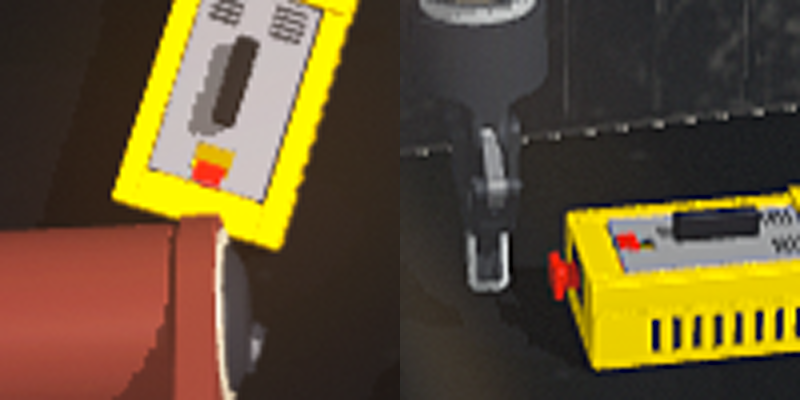

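```bash

python3 -m crank '[{"tx":-0.1,"ty":0.2,"tz":0.3,"wx":0,"wy":0,"wz":0,"jaw":-1},{"tx":-0.1,"ty":0.4,"tz":0.3,"wx":0,"wy":0,"wz":0,"jaw":-1},{"tx":-0.1,"ty":0.6,"tz":0.3,"wx":0,"wy":0,"wz":0,"jaw":-1},{"tx":-0.1,"ty":0.8,"tz":0.3,"wx":0,"wy":0,"wz":0,"jaw":-1},{"tx":-0.1,"ty":0.8,"tz":0.3,"wx":0,"wy":0,"wz":0,"jaw":-1}]'; python3 st.py
python3 -m crank '[{"tx":0,"ty":0.15,"tz":0,"wx":0,"wy":0,"wz":0,"jaw":-1},{"tx":0,"ty":0.3,"tz":0,"wx":0,"wy":0,"wz":0,"jaw":-1},{"tx":0,"ty":0.3,"tz":0,"wx":0,"wy":0,"wz":0,"jaw":-1}]'; python3 st.py
```

```text
time: 3.73
tool_pos: [0.4763, 0.093, 0.0565]
tool_rot: [0.0, 0.802, 0.597, 0.0]
contact_force: [0.3, 0.6, 0.4]
gripper_width: 0.002
t 3.73 pump xyz mm [-130.73   -0.8    56.53] toolx yaw 73.37 tilt [ 0.001 -0.    -1.   ] F pump [0.11 0.64 0.38] w 0.002
time: 3.98
tool_pos: [0.4789, 0.0922, 0.0563]
tool_rot: [0.0, 0.802, 0.598, 0.0]
contact_force: [0.2, 0.4, 0.5]
gripper_width: 0.001
t 3.98 pump xyz mm [-128.02   -0.77   56.34] toolx yaw 73.39 tilt [ 0. -0. -1.] F pump [0.07 0.43 0.49] w 0.001
```

```bash

python3 -m crank '[{"tx":0,"ty":0.15,"tz":0,"wx":0,"wy":0,"wz":0,"jaw":-1},{"tx":0,"ty":0.3,"tz":0,"wx":0,"wy":0,"wz":0,"jaw":-1},{"tx":0,"ty":0.3,"tz":0,"wx":0,"wy":0,"wz":0,"jaw":-1}]'; python3 st.py
```

```text
time: 4.23
tool_pos: [0.4818, 0.0914, 0.0564]
tool_rot: [0.0, 0.802, 0.598, 0.0]
contact_force: [0.7, -0.3, -0.4]
gripper_width: 0.0
t 4.23 pump xyz mm [-125.02   -0.72   56.38] toolx yaw 73.39 tilt [ 0.  0. -1.] F pump [ 0.72 -0.08 -0.4 ] w 0.0
```

```bash

python3 -m crank '[{"tx":0,"ty":0.15,"tz":0,"wx":0,"wy":0,"wz":0,"jaw":-1},{"tx":0,"ty":0.3,"tz":0,"wx":0,"wy":0,"wz":0,"jaw":-1},{"tx":0,"ty":0.3,"tz":0,"wx":0,"wy":0,"wz":0,"jaw":-1}]'; python3 st.py
```

```text
time: 4.48
tool_pos: [0.4847, 0.0906, 0.0564]
tool_rot: [0.0, 0.802, 0.598, 0.0]
contact_force: [0.2, -0.5, 0.5]
gripper_width: 0.001
t 4.48 pump xyz mm [-122.01   -0.73   56.37] toolx yaw 73.39 tilt [ 0. -0. -1.] F pump [ 0.31 -0.39  0.52] w 0.001
```

```bash

python3 -m crank '[{"tx":0,"ty":0.1,"tz":0,"wx":0,"wy":0,"wz":0,"jaw":-1},{"tx":0,"ty":0.2,"tz":0,"wx":0,"wy":0,"wz":0,"jaw":-1},{"tx":0,"ty":0.2,"tz":0,"wx":0,"wy":0,"wz":0,"jaw":-1}]'; python3 st.py
```

```text
time: 4.73
tool_pos: [0.4865, 0.09, 0.0563]
tool_rot: [0.0, 0.802, 0.598, 0.0]
contact_force: [0.4, 0.2, 0.1]
gripper_width: -0.002
t 4.73 pump xyz mm [-120.13   -0.74   56.33] toolx yaw 73.39 tilt [ 0. -0. -1.] F pump [0.31 0.28 0.08] w -0.002
```

```bash

python3 -m crank '[{"tx":0,"ty":0.15,"tz":0,"wx":0,"wy":0,"wz":0,"jaw":-1},{"tx":0,"ty":0.3,"tz":0,"wx":0,"wy":0,"wz":0,"jaw":-1},{"tx":0,"ty":0.3,"tz":0,"wx":0,"wy":0,"wz":0,"jaw":-1}]'; python3 st.py
```

```text
time: 4.98
tool_pos: [0.4895, 0.0891, 0.0564]
tool_rot: [0.0, 0.802, 0.598, 0.0]
contact_force: [0.8, 1.0, -0.9]
gripper_width: 0.002
t 4.98 pump xyz mm [-117.     -0.73   56.39] toolx yaw 73.39 tilt [ 0. -0. -1.] F pump [ 0.53  1.16 -0.87] w 0.002
```

```bash

python3 -m crank '[{"tx":0,"ty":0.1,"tz":0,"wx":0,"wy":0,"wz":0,"jaw":-1},{"tx":0,"ty":0.2,"tz":0,"wx":0,"wy":0,"wz":0,"jaw":-1},{"tx":0,"ty":0.2,"tz":0,"wx":0,"wy":0,"wz":0,"jaw":-1}]'; python3 st.py
```

```text
time: 5.23
tool_pos: [0.4913, 0.0886, 0.0563]
tool_rot: [0.0, 0.802, 0.598, 0.0]
contact_force: [0.3, 0.0, 1.2]
gripper_width: 0.001
t 5.23 pump xyz mm [-115.11   -0.75   56.35] toolx yaw 73.39 tilt [ 0. -0. -1.] F pump [0.32 0.14 1.24] w 0.001
```

```bash

python3 -m crank '[{"tx":0,"ty":0.1,"tz":0,"wx":0,"wy":0,"wz":0,"jaw":-1},{"tx":0,"ty":0.2,"tz":0,"wx":0,"wy":0,"wz":0,"jaw":-1},{"tx":0,"ty":0.2,"tz":0,"wx":0,"wy":0,"wz":0,"jaw":-1}]'; python3 st.py
```

```text
time: 5.48
tool_pos: [0.4932, 0.088, 0.0564]
tool_rot: [0.0, 0.802, 0.598, 0.0]
contact_force: [0.1, -0.3, -0.4]
gripper_width: 0.002
t 5.48 pump xyz mm [-113.11   -0.74   56.36] toolx yaw 73.39 tilt [ 0. -0. -1.] F pump [ 0.15 -0.26 -0.42] w 0.002
```

```bash

python3 -m crank '[{"tx":0,"ty":0.1,"tz":0,"wx":0,"wy":0,"wz":0,"jaw":-1},{"tx":0,"ty":0.2,"tz":0,"wx":0,"wy":0,"wz":0,"jaw":-1},{"tx":0,"ty":0.2,"tz":0,"wx":0,"wy":0,"wz":0,"jaw":-1}]'; python3 st.py
```

```text
time: 5.73
tool_pos: [0.4944, 0.0876, 0.0562]
tool_rot: [-0.001, 0.802, 0.598, -0.001]
contact_force: [-2.6, 0.6, 2.6]
gripper_width: 0.002
t 5.73 pump xyz mm [-111.89   -0.76   56.18] toolx yaw 73.39 tilt [-0.002  0.    -1.   ] F pump [-2.62 -0.17  2.57] w 0.002
```

```bash

python3 -m crank '[{"tx":0,"ty":0.1,"tz":0,"wx":0,"wy":0,"wz":0,"jaw":-1},{"tx":0,"ty":0.2,"tz":0,"wx":0,"wy":0,"wz":0,"jaw":-1},{"tx":0,"ty":0.2,"tz":0,"wx":0,"wy":0,"wz":0,"jaw":-1}]'; python3 st.py
```

```text
time: 5.98
tool_pos: [0.496, 0.0872, 0.0561]
tool_rot: [-0.001, 0.802, 0.598, -0.001]
contact_force: [-4.6, 1.0, 4.8]
gripper_width: 0.001
t 5.98 pump xyz mm [-110.22   -0.77   56.12] toolx yaw 73.39 tilt [-0.003  0.    -1.   ] F pump [-4.74 -0.34  4.78] w 0.001
```

```bash

python3 -m crank '[{"tx":0,"ty":0.1,"tz":0,"wx":0,"wy":0,"wz":0,"jaw":-1},{"tx":0,"ty":0.2,"tz":0,"wx":0,"wy":0,"wz":0,"jaw":-1},{"tx":0,"ty":0.2,"tz":0,"wx":0,"wy":0,"wz":0,"jaw":-1}]'; python3 st.py
```

```text
time: 6.23
tool_pos: [0.4974, 0.0867, 0.0561]
tool_rot: [-0.002, 0.802, 0.598, -0.001]
contact_force: [-7.8, 1.6, 5.0]
gripper_width: 0.001
t 6.23 pump xyz mm [-108.73   -0.77   56.07] toolx yaw 73.39 tilt [-0.004  0.001 -1.   ] F pump [-7.93 -0.65  5.04] w 0.001
```

```bash

python3 -m crank '[{"tx":0,"ty":0.1,"tz":-0.03,"wx":0,"wy":0,"wz":0,"jaw":-1},{"tx":0,"ty":0.15,"tz":-0.03,"wx":0,"wy":0,"wz":0,"jaw":-1},{"tx":0,"ty":0.15,"tz":-0.03,"wx":0,"wy":0,"wz":0,"jaw":-1}]'; python3 st.py
```

```text
time: 6.48
tool_pos: [0.4982, 0.0865, 0.0561]
tool_rot: [-0.002, 0.802, 0.598, -0.002]
contact_force: [-8.7, 2.8, 6.2]
gripper_width: -0.002
t 6.48 pump xyz mm [-107.89   -0.76   56.1 ] toolx yaw 73.4 tilt [-0.006  0.001 -1.   ] F pump [-9.12  0.17  6.2 ] w -0.002
```

```bash

python3 -m crank '[{"tx":0,"ty":0.05,"tz":-0.01,"wx":0,"wy":0,"wz":0,"jaw":-1},{"tx":0,"ty":0.1,"tz":-0.01,"wx":0,"wy":0,"wz":0,"jaw":-1},{"tx":0,"ty":0.1,"tz":-0.01,"wx":0,"wy":0,"wz":0,"jaw":-1}]'; python3 st.py
```

```text
time: 6.73
tool_pos: [0.4988, 0.0863, 0.0561]
tool_rot: [-0.002, 0.802, 0.598, -0.002]
contact_force: [-9.4, 2.5, 6.5]
gripper_width: 0.002
t 6.73 pump xyz mm [-107.2    -0.77   56.09] toolx yaw 73.4 tilt [-0.007  0.001 -1.   ] F pump [-9.74 -0.34  6.46] w 0.002
```

```bash

python3 -m crank '[{"tx":0,"ty":0.05,"tz":-0.05,"wx":0,"wy":0,"wz":0,"jaw":-1},{"tx":0,"ty":0.1,"tz":-0.05,"wx":0,"wy":0,"wz":0,"jaw":-1},{"tx":0,"ty":0.1,"tz":-0.05,"wx":0,"wy":0,"wz":0,"jaw":-1}]'; python3 st.py
```

```text
time: 6.98
tool_pos: [0.4994, 0.0861, 0.0562]
tool_rot: [-0.003, 0.802, 0.598, -0.003]
contact_force: [-9.7, 4.1, 5.5]
gripper_width: 0.002
t 6.98 pump xyz mm [-106.6    -0.81   56.16] toolx yaw 73.4 tilt [-0.007  0.001 -1.   ] F pump [-10.45   1.21   5.45] w 0.002
```

```bash

python3 - <<'E'
from h import *
b=manip.grab_frame("scene")
cv2.imwrite("pics/press.png",cv2.resize(b[190:280,250:370],None,fx=5,fy=5,interpolation=cv2.INTER_CUBIC))
E
```

```text
(no output)
```

View pics/press.png

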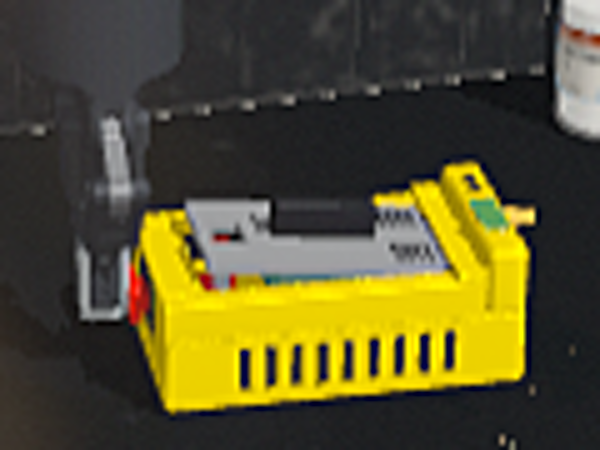

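```bash

python3 -m crank '[{"tx":0,"ty":-0.8,"tz":0,"wx":0,"wy":0,"wz":0,"jaw":-1},{"tx":0,"ty":-2.5,"tz":0,"wx":0,"wy":0,"wz":0,"jaw":-1},{"tx":0,"ty":-3.5,"tz":-3,"wx":0,"wy":0,"wz":0,"jaw":-1},{"tx":0,"ty":-3.5,"tz":-7,"wx":0,"wy":0,"wz":0,"jaw":-1},{"tx":0,"ty":0,"tz":-8,"wx":0,"wy":0,"wz":0,"jaw":0},{"tx":0,"ty":3.5,"tz":-8,"wx":5.5,"wy":0,"wz":0,"jaw":0},{"tx":0,"ty":7.0,"tz":-8,"wx":5.5,"wy":0,"wz":0,"jaw":0},{"tx":0,"ty":7.0,"tz":-8,"wx":5.5,"wy":0,"wz":0,"jaw":0}]'; python3 st.py
python3 - <<'E'
from h import *
b=manip.grab_frame("scene")
cv2.imwrite("pics/up.png",cv2.resize(b[170:270,250:370],None,fx=5,fy=5,interpolation=cv2.INTER_CUBIC))
E
```

```text
time: 7.7
tool_pos: [0.5751, 0.063, 0.1377]
tool_rot: [-0.036, 0.802, 0.596, -0.027]
contact_force: [-0.1, -0.3, -0.2]
gripper_width: 0.501
t 7.7 pump xyz mm [-27.5   -1.34 137.73] toolx yaw 73.25 tilt [-0.086  0.026 -0.996] F pump [-0.02 -0.34 -0.22] w 0.501
```

View pics/up.png

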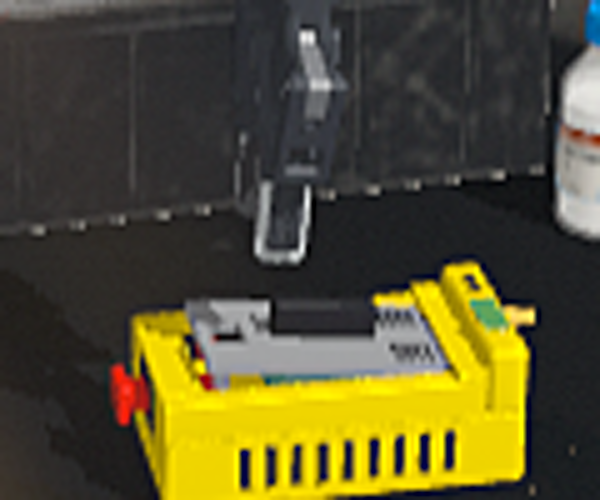

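```bash

python3 -m crank '[{"tx":0.1,"ty":2.9,"tz":1,"wx":0.4,"wy":0,"wz":0,"jaw":0},{"tx":0.1,"ty":2.9,"tz":2,"wx":0.4,"wy":0,"wz":0,"jaw":0},{"tx":0.1,"ty":2.9,"tz":3,"wx":0.4,"wy":0,"wz":0,"jaw":0},{"tx":0.1,"ty":2.9,"tz":3.8,"wx":0.4,"wy":0,"wz":0,"jaw":0},{"tx":0.1,"ty":2.9,"tz":4.4,"wx":0.4,"wy":0,"wz":0,"jaw":0},{"tx":0.1,"ty":2.9,"tz":4.4,"wx":0.4,"wy":0,"wz":0,"jaw":0},{"tx":0.1,"ty":2.9,"tz":4.4,"wx":0.4,"wy":0,"wz":0,"jaw":0}]'; python3 st.py
```

```text
time: 8.33
tool_pos: [0.5923, 0.0596, 0.0905]
tool_rot: [-0.041, 0.801, 0.597, -0.031]
contact_force: [0.2, -0.3, -0.2]
gripper_width: 0.503
t 8.33 pump xyz mm [-10.01   0.34  90.53] toolx yaw 73.42 tilt [-0.099  0.029 -0.995] F pump [ 0.29 -0.22 -0.21] w 0.503
```

```bash

python3 -m crank '[{"tx":0,"ty":0.6,"tz":0,"wx":0,"wy":0,"wz":0,"jaw":0},{"tx":0,"ty":0.6,"tz":0,"wx":0,"wy":0,"wz":0,"jaw":0},{"tx":0,"ty":0.6,"tz":0,"wx":0,"wy":0,"wz":0,"jaw":-0.5}]'; python3 st.py
```

```text
time: 8.58
tool_pos: [0.5996, 0.0574, 0.0909]
tool_rot: [-0.041, 0.801, 0.597, -0.03]
contact_force: [-0.8, 1.5, -0.5]
gripper_width: 0.372
t 8.58 pump xyz mm [-2.38  0.36 90.92] toolx yaw 73.39 tilt [-0.097  0.029 -0.995] F pump [-1.24  1.22 -0.46] w 0.372
```

```bash

python3 -m crank '[{"tx":0,"ty":0,"tz":0,"wx":0,"wy":0,"wz":0,"jaw":-1},{"tx":0,"ty":0,"tz":0,"wx":0,"wy":0,"wz":0,"jaw":-1},{"tx":0,"ty":0,"tz":0,"wx":0,"wy":0,"wz":0,"jaw":-1},{"tx":0,"ty":0,"tz":0,"wx":0,"wy":0,"wz":0,"jaw":-1}]'; python3 st.py
```

```text
time: 8.92
tool_pos: [0.5991, 0.0575, 0.0905]
tool_rot: [-0.041, 0.801, 0.597, -0.03]
contact_force: [-0.9, 1.0, 2.8]
gripper_width: 0.123
t 8.92 pump xyz mm [-2.88  0.33 90.53] toolx yaw 73.39 tilt [-0.098  0.029 -0.995] F pump [-1.11  0.72  2.77] w 0.123
```

```bash

python3 -m crank '[{"tx":0,"ty":0,"tz":0,"wx":0,"wy":0,"wz":0,"jaw":-1},{"tx":0,"ty":-0.1,"tz":0,"wx":0,"wy":0,"wz":0,"jaw":-1},{"tx":0,"ty":-0.2,"tz":0,"wx":0,"wy":0,"wz":0,"jaw":-1},{"tx":0,"ty":-0.3,"tz":0,"wx":0,"wy":0,"wz":0,"jaw":-1},{"tx":0,"ty":-0.4,"tz":0,"wx":0,"wy":0,"wz":0,"jaw":-1},{"tx":0,"ty":-0.4,"tz":0,"wx":0,"wy":0,"wz":0,"jaw":-1}]'; python3 st.py
```

```text
time: 9.42
tool_pos: [0.595, 0.0587, 0.0905]
tool_rot: [-0.041, 0.801, 0.597, -0.031]
contact_force: [-0.2, -0.9, 1.6]
gripper_width: 0.118
t 9.42 pump xyz mm [-7.21  0.24 90.51] toolx yaw 73.4 tilt [-0.098  0.029 -0.995] F pump [ 0.03 -0.92  1.64] w 0.118
```

```bash

python3 -m crank '[{"tx":0,"ty":-0.1,"tz":0,"wx":0,"wy":0,"wz":0,"jaw":-1},{"tx":0,"ty":-0.2,"tz":0,"wx":0,"wy":0,"wz":0,"jaw":-1},{"tx":0,"ty":-0.3,"tz":0,"wx":0,"wy":0,"wz":0,"jaw":-1},{"tx":0,"ty":-0.4,"tz":0,"wx":0,"wy":0,"wz":0,"jaw":-1},{"tx":0,"ty":-0.4,"tz":0,"wx":0,"wy":0,"wz":0,"jaw":-1}]'; python3 st.py
```

```text
time: 9.83
tool_pos: [0.5908, 0.0599, 0.0907]
tool_rot: [-0.041, 0.801, 0.597, -0.031]
contact_force: [0.2, -0.5, 1.9]
gripper_width: 0.123
t 9.83 pump xyz mm [-11.55   0.23  90.68] toolx yaw 73.4 tilt [-0.099  0.029 -0.995] F pump [ 0.31 -0.44  1.92] w 0.123
```

```bash

python3 -m crank '[{"tx":0,"ty":-0.1,"tz":-0.02,"wx":0,"wy":0,"wz":0,"jaw":-1},{"tx":0,"ty":-0.2,"tz":-0.03,"wx":0,"wy":0,"wz":0,"jaw":-1},{"tx":0,"ty":-0.3,"tz":-0.04,"wx":0,"wy":0,"wz":0,"jaw":-1},{"tx":0,"ty":-0.4,"tz":-0.05,"wx":0,"wy":0,"wz":0,"jaw":-1},{"tx":0,"ty":-0.4,"tz":-0.05,"wx":0,"wy":0,"wz":0,"jaw":-1}]'; python3 st.py
```

```text
time: 10.25
tool_pos: [0.5869, 0.0611, 0.0915]
tool_rot: [-0.042, 0.801, 0.597, -0.031]
contact_force: [0.1, 1.7, 1.4]
gripper_width: 0.122
t 10.25 pump xyz mm [-15.58   0.23  91.52] toolx yaw 73.4 tilt [-0.099  0.03  -0.995] F pump [-0.38  1.64  1.44] w 0.122
```

```bash

python3 -m crank '[{"tx":0,"ty":-0.05,"tz":-0.2,"wx":0,"wy":0,"wz":0,"jaw":-1},{"tx":0,"ty":-0.1,"tz":-0.4,"wx":0,"wy":0,"wz":0,"jaw":-1},{"tx":0,"ty":-0.1,"tz":-0.6,"wx":0,"wy":0,"wz":0,"jaw":-1},{"tx":0,"ty":-0.1,"tz":-0.8,"wx":0,"wy":0,"wz":0,"jaw":-1},{"tx":0,"ty":-0.1,"tz":-0.8,"wx":0,"wy":0,"wz":0,"jaw":-1}]'; python3 st.py
```

```text
time: 10.67
tool_pos: [0.5876, 0.061, 0.1004]
tool_rot: [-0.041, 0.801, 0.597, -0.03]
contact_force: [-0.0, -1.0, 0.0]
gripper_width: 0.114
t 10.67 pump xyz mm [-14.91   0.31 100.38] toolx yaw 73.39 tilt [-0.098  0.029 -0.995] F pump [ 0.27 -0.97  0.02] w 0.114
```

```bash

python3 -m crank '[{"tx":0,"ty":-0.2,"tz":-1.5,"wx":0,"wy":0,"wz":0,"jaw":-1},{"tx":0,"ty":-0.4,"tz":-3.5,"wx":0,"wy":0,"wz":0,"jaw":-1},{"tx":0,"ty":-0.6,"tz":-5.5,"wx":-2,"wy":0,"wz":0,"jaw":-1},{"tx":0,"ty":-0.6,"tz":-7,"wx":-4,"wy":0,"wz":0,"jaw":-1},{"tx":0,"ty":-0.6,"tz":-8,"wx":-5.8,"wy":0,"wz":0,"jaw":-1},{"tx":0,"ty":-0.6,"tz":-8,"wx":-5.8,"wy":0,"wz":0,"jaw":-1},{"tx":0,"ty":-0.6,"tz":-8,"wx":-5.8,"wy":0,"wz":0,"jaw":-1},{"tx":0,"ty":-0.6,"tz":-8,"wx":-5.8,"wy":0,"wz":0,"jaw":-1}]'; python3 st.py
python3 - <<'E'
from h import *
b=manip.grab_frame("scene")
cv2.imwrite("pics/lift.png",cv2.resize(b[140:290,250:430],None,fx=4,fy=4,interpolation=cv2.INTER_CUBIC))
E
```

```text
time: 11.33
tool_pos: [0.5887, 0.0604, 0.1786]
tool_rot: [-0.002, 0.802, 0.598, -0.001]
contact_force: [0.1, 0.4, -0.4]
gripper_width: 0.119
t 11.33 pump xyz mm [-1.3700e+01  4.0000e-02  1.7865e+02] toolx yaw 73.39 tilt [-0.004  0.001 -1.   ] F pump [-0.01  0.4  -0.39] w 0.119
```

View pics/lift.png

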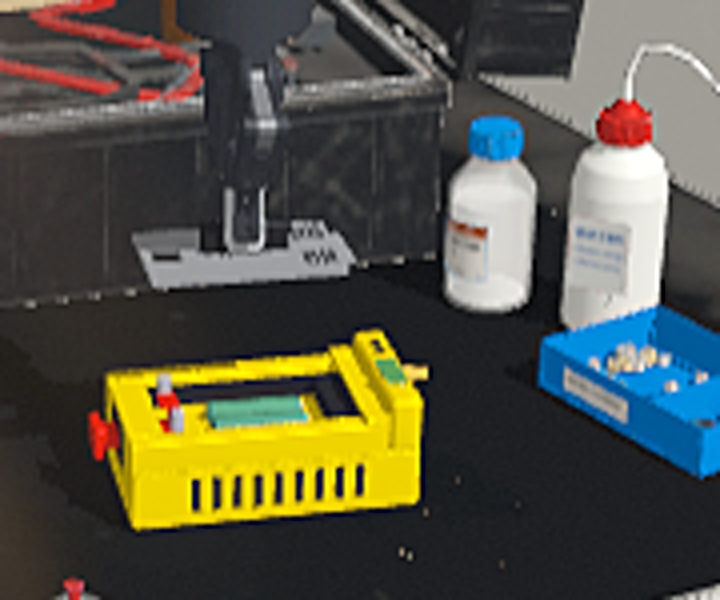

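```bash

python3 -m crank '[{"tx":-2,"ty":1,"tz":0,"wx":0,"wy":0,"wz":0,"jaw":-1},{"tx":-5,"ty":2.6,"tz":0,"wx":0,"wy":0,"wz":0,"jaw":-1},{"tx":-8.5,"ty":4.4,"tz":0,"wx":0,"wy":0,"wz":0,"jaw":-1},{"tx":-12,"ty":6.2,"tz":0,"wx":0,"wy":0,"wz":0,"jaw":-1},{"tx":-15.5,"ty":8,"tz":0,"wx":0,"wy":0,"wz":0,"jaw":-1},{"tx":-19,"ty":9.9,"tz":0,"wx":0,"wy":0,"wz":0,"jaw":-1},{"tx":-22.5,"ty":11.7,"tz":0,"wx":0,"wy":0,"wz":0,"jaw":-1},{"tx":-25.5,"ty":13.2,"tz":0,"wx":0,"wy":0,"wz":0,"jaw":-1}]' >/dev/null;
python3 -m crank '[{"tx":-1.5,"ty":0.8,"tz":2,"wx":0,"wy":0,"wz":0,"jaw":-1},{"tx":-2.4,"ty":1.3,"tz":4.5,"wx":0,"wy":0,"wz":0,"jaw":-1},{"tx":-2.4,"ty":1.3,"tz":7,"wx":0,"wy":0,"wz":0,"jaw":-1},{"tx":-2.4,"ty":1.3,"tz":9,"wx":0,"wy":0,"wz":0,"jaw":-1},{"tx":-2.4,"ty":1.3,"tz":10,"wx":0,"wy":0,"wz":0,"jaw":-1},{"tx":-2.4,"ty":1.3,"tz":10,"wx":0,"wy":0,"wz":0,"jaw":-1}]'; python3 st.py
python3 - <<'E'
from h import *
b=manip.grab_frame("scene"); d=manip.tip_of("scene","cover"); print(d and (d[0]["p"],d[0]["centre"])); T,_=tool(); print(proj("scene",[T-[0,0,.031]]),proj("scene",[[.648,-.249,.011]]))
cv2.imwrite("pics/near.png",cv2.resize(b[220:370,320:500],None,fx=4,fy=4,interpolation=cv2.INTER_CUBIC))
E
```

```text
time: 12.55
tool_pos: [0.6457, -0.2472, 0.0744]
tool_rot: [-0.005, 0.802, 0.597, -0.002]
contact_force: [-0.0, 0.3, -1.1]
gripper_width: 0.121
t 12.55 pump xyz mm [ 128.85 -278.4    74.43] toolx yaw 73.38 tilt [-0.009  0.005 -1.   ] F pump [-0.1   0.24 -1.07] w 0.121
(0.95, [409.4, 303.0])
[[408.74490361 298.18164885]] [[407.23551801 314.06873673]]
```

View pics/near.png

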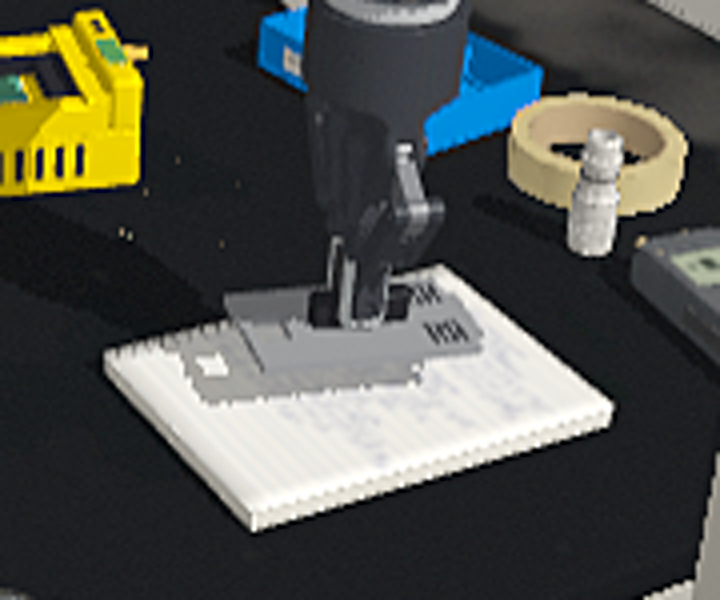

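```bash

python3 -m crank '[{"tx":0,"ty":0,"tz":0.8,"wx":0,"wy":0,"wz":0,"jaw":-1},{"tx":0,"ty":0,"tz":1.6,"wx":0,"wy":0,"wz":0,"jaw":-1},{"tx":0,"ty":0,"tz":2.2,"wx":0,"wy":0,"wz":0,"jaw":-1},{"tx":0,"ty":0,"tz":2.5,"wx":0,"wy":0,"wz":0,"jaw":-1},{"tx":0,"ty":0,"tz":2.6,"wx":0,"wy":0,"wz":0,"jaw":-1},{"tx":0,"ty":0,"tz":2.6,"wx":0,"wy":0,"wz":0,"jaw":-1}]'; python3 st.py
```

```text
time: 13.15
tool_pos: [0.6482, -0.2482, 0.0533]
tool_rot: [-0.001, 0.802, 0.598, -0.001]
contact_force: [-0.7, 0.4, -1.6]
gripper_width: 0.118
t 13.15 pump xyz mm [ 131.48 -278.67   53.3 ] toolx yaw 73.4 tilt [-0.002  0.001 -1.   ] F pump [-0.83  0.18 -1.6 ] w 0.118
```

```bash

python3 -m crank '[{"tx":0,"ty":0,"tz":0.1,"wx":0,"wy":0,"wz":0,"jaw":-1},{"tx":0,"ty":0,"tz":0.2,"wx":0,"wy":0,"wz":0,"jaw":-1},{"tx":0,"ty":0,"tz":0.2,"wx":0,"wy":0,"wz":0,"jaw":-1},{"tx":0,"ty":0,"tz":0.2,"wx":0,"wy":0,"wz":0,"jaw":-1}]'; python3 st.py
```

```text
time: 13.48
tool_pos: [0.6485, -0.2485, 0.0519]
tool_rot: [-0.001, 0.802, 0.598, -0.0]
contact_force: [0.4, 0.1, -0.4]
gripper_width: 0.116
t 13.48 pump xyz mm [ 131.86 -278.8    51.94] toolx yaw 73.39 tilt [-0.001  0.    -1.   ] F pump [ 0.35  0.19 -0.37] w 0.116
```

```bash

python3 -m crank '[{"tx":0,"ty":0,"tz":0.15,"wx":0,"wy":0,"wz":0,"jaw":-1},{"tx":0,"ty":0,"tz":0.3,"wx":0,"wy":0,"wz":0,"jaw":-1},{"tx":0,"ty":0,"tz":0.45,"wx":0,"wy":0,"wz":0,"jaw":-1},{"tx":0,"ty":0,"tz":0.6,"wx":0,"wy":0,"wz":0,"jaw":-1},{"tx":0,"ty":0,"tz":0.6,"wx":0,"wy":0,"wz":0,"jaw":-1}]'; python3 st.py
```

```text
time: 13.9
tool_pos: [0.6481, -0.2482, 0.0451]
tool_rot: [-0.001, 0.802, 0.598, -0.001]
contact_force: [-0.3, -0.7, -0.8]
gripper_width: 0.122
t 13.9 pump xyz mm [ 131.4  -278.73   45.13] toolx yaw 73.39 tilt [-0.002  0.001 -1.   ] F pump [-0.05 -0.72 -0.77] w 0.122
```

```bash

python3 -m crank '[{"tx":0,"ty":0,"tz":0.05,"wx":0,"wy":0,"wz":0,"jaw":-1},{"tx":0,"ty":0,"tz":0.1,"wx":0,"wy":0,"wz":0,"jaw":-1},{"tx":0,"ty":0,"tz":0.15,"wx":0,"wy":0,"wz":0,"jaw":-1},{"tx":0,"ty":0,"tz":0.15,"wx":0,"wy":0,"wz":0,"jaw":-1}]'; python3 st.py
```

```text
time: 14.23
tool_pos: [0.6484, -0.2484, 0.0442]
tool_rot: [-0.001, 0.802, 0.598, -0.001]
contact_force: [0.3, -0.0, -0.9]
gripper_width: 0.12
t 14.23 pump xyz mm [ 131.71 -278.77   44.16] toolx yaw 73.39 tilt [-0.002  0.001 -1.   ] F pump [ 0.26  0.03 -0.88] w 0.12
```

```bash

python3 -m crank '[{"tx":0,"ty":0,"tz":0.05,"wx":0,"wy":0,"wz":0,"jaw":-1},{"tx":0,"ty":0,"tz":0.1,"wx":0,"wy":0,"wz":0,"jaw":-1},{"tx":0,"ty":0,"tz":0.15,"wx":0,"wy":0,"wz":0,"jaw":-1},{"tx":0,"ty":0,"tz":0.15,"wx":0,"wy":0,"wz":0,"jaw":-1}]'; python3 st.py
```

```text
time: 14.57
tool_pos: [0.6483, -0.2484, 0.0426]
tool_rot: [-0.001, 0.802, 0.598, -0.001]
contact_force: [0.1, -1.3, -0.1]
gripper_width: 0.119
t 14.57 pump xyz mm [ 131.66 -278.8    42.6 ] toolx yaw 73.39 tilt [-0.002  0.001 -1.   ] F pump [ 0.47 -1.19 -0.14] w 0.119
```

```bash

python3 -m crank '[{"tx":0,"ty":0,"tz":0.05,"wx":0,"wy":0,"wz":0,"jaw":-1},{"tx":0,"ty":0,"tz":0.1,"wx":0,"wy":0,"wz":0,"jaw":-1},{"tx":0,"ty":0,"tz":0.1,"wx":0,"wy":0,"wz":0,"jaw":-1}]'; python3 st.py
```

```text
time: 14.82
tool_pos: [0.6485, -0.2485, 0.0422]
tool_rot: [-0.001, 0.802, 0.598, -0.001]
contact_force: [-0.9, 0.6, 1.6]
gripper_width: 0.118
t 14.82 pump xyz mm [ 131.86 -278.82   42.17] toolx yaw 73.39 tilt [-0.002  0.    -1.   ] F pump [-1.06  0.36  1.62] w 0.118
```

```bash

python3 -m crank '[{"tx":0,"ty":0,"tz":0.05,"wx":0,"wy":0,"wz":0,"jaw":-1},{"tx":0,"ty":0,"tz":0.1,"wx":0,"wy":0,"wz":0,"jaw":-1},{"tx":0,"ty":0,"tz":0.1,"wx":0,"wy":0,"wz":0,"jaw":-1}]'; python3 st.py
```

```text
time: 15.07
tool_pos: [0.6486, -0.2485, 0.042]
tool_rot: [-0.001, 0.802, 0.598, -0.001]
contact_force: [-3.8, 2.2, 6.4]
gripper_width: 0.117
t 15.07 pump xyz mm [ 131.94 -278.84   42.03] toolx yaw 73.39 tilt [-0.002  0.    -1.   ] F pump [-4.25  1.01  6.43] w 0.117
```

Contact. Ease up 0.7 mm while opening, then back off upward.

```bash

python3 -m crank '[{"tx":0,"ty":0,"tz":-0.08,"wx":0,"wy":0,"wz":0,"jaw":-1},{"tx":0,"ty":0,"tz":-0.08,"wx":0,"wy":0,"wz":0,"jaw":-0.6},{"tx":0,"ty":0,"tz":-0.08,"wx":0,"wy":0,"wz":0,"jaw":-0.3},{"tx":0,"ty":0,"tz":-0.08,"wx":0,"wy":0,"wz":0,"jaw":0},{"tx":0,"ty":0,"tz":-0.08,"wx":0,"wy":0,"wz":0,"jaw":0},{"tx":0,"ty":0,"tz":-0.08,"wx":0,"wy":0,"wz":0,"jaw":0}]'; python3 st.py
```

```text
time: 15.57
tool_pos: [0.6483, -0.2483, 0.0412]
tool_rot: [-0.001, 0.802, 0.598, -0.001]
contact_force: [0.5, 0.7, -0.2]
gripper_width: 0.5
t 15.57 pump xyz mm [ 131.63 -278.73   41.22] toolx yaw 73.4 tilt [-0.002  0.001 -1.   ] F pump [ 0.23  0.83 -0.24] w 0.5
```

```bash

python3 -m crank '[{"tx":0,"ty":0,"tz":-1,"wx":0,"wy":0,"wz":0,"jaw":0},{"tx":0,"ty":0,"tz":-3,"wx":0,"wy":0,"wz":0,"jaw":0},{"tx":0,"ty":0,"tz":-6,"wx":0,"wy":0,"wz":0,"jaw":0},{"tx":0,"ty":0,"tz":-10,"wx":0,"wy":0,"wz":0,"jaw":0},{"tx":4,"ty":-4,"tz":-12,"wx":0,"wy":0,"wz":0,"jaw":0},{"tx":8,"ty":-7,"tz":-12,"wx":0,"wy":0,"wz":0,"jaw":0},{"tx":10,"ty":-9,"tz":-12,"wx":0,"wy":0,"wz":0,"jaw":0},{"tx":10,"ty":-9,"tz":-12,"wx":0,"wy":0,"wz":0,"jaw":0}]'; python3 st.py
python3 - <<'E'
from h import *
b=manip.grab_frame("scene")
for n,z in(("cover",.011),("log_book",0),("filter_cassette",0),("stopwatch",0),("screwdriver",.01)):
    d=manip.tip_of("scene",n); print(n,d and (round(d[0]["p"],2),ray("scene",d[0]["centre"],z).round(4)))
cv2.imwrite("pics/end.png",cv2.resize(b[200:400,170:490],None,fx=2.5,fy=2.5,interpolation=cv2.INTER_CUBIC))
E
```

```text
time: 16.23
tool_pos: [0.5893, -0.1229, 0.163]
tool_rot: [-0.001, 0.801, 0.599, 0.0]
contact_force: [-0.6, 0.6, -1.0]
gripper_width: 0.5
t 16.23 pump xyz mm [  39.28 -175.43  163.01] toolx yaw 73.55 tilt [-0.001  0.002 -1.   ] F pump [-0.77  0.37 -1.02] w 0.5
cover (0.81, array([ 0.6442, -0.2584,  0.011 ]))
log_book (0.66, array([ 0.6512, -0.2531,  0.    ]))
filter_cassette (0.85, array([ 0.4346, -0.0536,  0.    ]))
stopwatch (0.83, array([ 0.3991, -0.346 ,  0.    ]))
screwdriver (0.78, array([0.4077, 0.3064, 0.01  ]))
```

View pics/end.png

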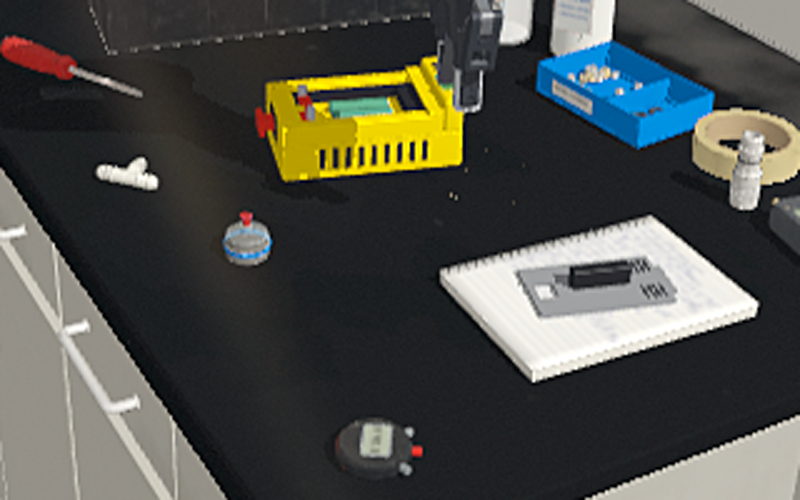

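```bash
python3 -c "
from plant import manip; print(manip.job_done())"
```

```text
the job is handed in; nothing more can be done
None
```

The cover is off the pump and lying flat, rib upward, near the middle of the notebook. I handed the job in at about 16.5 s of robot time; no verdict is reported.

- **Tab:** I found it by touch. It let go after about 5 mm, with about 10.5 N along the tab's axis. An upward force of about 5 to 6 N came with it, so the total at release was roughly 12 N, under the 22 N limit. The picture showed the cover's tab end sprung up.
- **Cover off the pump:** I gripped the rib, drew the cover about 12.7 mm towards the tab and lifted it clear. The measured force stayed below about 3 N.
- **Placing:** Contact force when setting it down was about 8 N in total, 6.4 N of that vertical.

**Last checks:**
- **Position:** The final picture and the network put the cover's origin about 9 mm from the notebook's middle, within the 40 mm allowed. The two cameras disagreed on the notebook's middle by up to 12 mm.
- **Flatness:** I judged this from the picture only; I did not measure the angle.
- **Bystanders:** All three were within about 5 mm of where they started, which is about as closely as I could measure.
- **Gripper:** It was clear, about 14 cm above the worktop at the fingertips, with no contact force.
- **Failed checks:** None of my checks failed.

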